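# Open the bayonet cover of a filter holder

### The job

Open the filter holder: press its blue bayonet cover down against the spring, keep it pressed while turning it a quarter turn counter-clockwise (seen from above) until its ears are out from under the lugs, then lift it straight off. Set it down gently in the clear specimen tray, flat on the tray's floor with the handle bar up, and let go. Do not disturb the other things on the table.

Things in the scene. Friction and masses are not known exactly. Their poses are not given: they have to be found in the camera images.
- filter_holder: Metal filter holder, fixed to the table: round, 132 mm across, with a spout low at +x to radius 86. Origin: centre of its underside; z up. Rim 56 mm up, round a well of 70 mm diameter. Two steel lugs on the rim (radius 46 to 66 mm, tops 81 mm up) hold the cover's ears at the holder's +x and -x (red marks). A stop ends the turn at 90 degrees, ears along the holder's y (green marks).
- lug_pocket (a point): Centre of the pocket in the +x lug where an ear sits locked; axes as the holder. Pocket roof 75.5 mm above the holder's underside; the slot beside it, counter-clockwise, has its roof at 71 mm, so the ears must be pressed at least 5 mm down and kept down until turned about 70 degrees, where they come into the open. Let go halfway, the cover stays under the slot's roof.
- spring_top (a point): Centre of the spring plate's top, in the well under the cover; it moves with the plate. It pushes the cover up: about 9 N when locked, 0.5 N more per mm pressed; it can be pressed 11 mm down from the locked height, to a hard stop. A freed cover springs up to 4 mm above its locked height.
- cover: Blue round bayonet cover, 0.25 kg, locked in the holder at the start, x along the holder's x, origin 46 mm above the holder's. Origin: centre of its underside, z up. White spigot 66 mm across, z 0 to 22 mm (2 mm play in the well); disc 84 mm across, z 22 to 33; two ears along +x and -x to radius 58, 22 wide, z 22 to 29. Other details at cover_bar.
- cover_bar (a point): Centre of the top of the cover's handle bar, 63 mm above the cover's origin, same axes. The bar runs along x, 68 mm long, 16 mm wide (y), 30 mm high above the disc. Press with the fingertips on the disc on both sides of the bar (straddling it, no grip needed) or grip the bar across its width.
- tray: Clear plastic specimen tray, loose, 128 x 184 x 20 mm (long along its y), 0.3 kg. Origin: centre of its underside, z up. Inside 106 x 164 mm, floor 3 mm above the origin, walls 19 mm high. The cover's spigot stands on the floor inside; its disc and ears clear the walls.
- bench_timer: Bystander, leave it where it is: white bench timer with a red button, 70 x 64 x 20, flat on the table behind the work (mm). Origin: centre of its underside.
- marker_2: Bystander, leave it where it is: blue-capped marker pen, 136 long, lying on the table behind the work (mm). Origin: centre of its underside.
- petri_d: Bystander, leave it where it is: closed round culture dish, 91 across, 15 high, at the back left (mm). Origin: centre of its underside.
- pipette_200: Bystander, leave it where it is: white pipette, yellow push button, 235 long, lying at the right (mm). Origin: centre of its underside.
- pipette_1000: Bystander, leave it where it is: white pipette, blue push button, 235 long, lying at the right (mm). Origin: centre of its underside.
- label_tape: Bystander, leave it where it is: roll of beige tape lying flat, 104 across, 25 high, at the back right (mm). Origin: centre of its underside.
Mind the look-alikes: they are no part of the job. Several things have the shape of the cover; the one meant has the colours described above.

How it is judged:
By the outcome, as a careful person would: the job done as asked, in the order asked, and still so for the second after the job is handed in, with the robot touching nothing.
It also fails if it takes over 51 s, if anything falls off the work surface, if the arm or the gripper's body presses on something with over 40 N, if the wrist force passes 120 N, or if a joint passes its speed limit or range.

### The arm

A 7-joint arm with a two-finger parallel gripper is mounted at the origin on a cart in front of the work surface, level with it; the furniture and walls round the work are solid. World frame = base frame: x ahead of the robot, y to its left, z up, the work surface at z = 0. Lengths are in m, angles in rad, forces in N, time in s.
With the tool pointing down it reaches from about 0.35 to 0.9 m from the base axis. Payload 19.9 kg.
Tool frame: the origin (TCP) lies midway between the tips of the shut fingers; the grasp point (between the pads) lies 19 mm behind it; z points along the fingers, y is the direction in which the jaws open and shut (so a half turn about z gives the same grasp; the last joint's range is limited). The gripper opens to 94 mm and grips with 3 to 60 N. Pads are 16 mm wide; open, the fingers measure 119 mm over their backs; the gripper's body (75 mm by 177 mm) begins 78 mm behind the grasp point.
Start: joints at [1.308, 0.417, -0.01, 1.614, 0.005, 1.111, -0.053], TCP at [0.137, -0.61, 0.205] pointing down, gripper open.
Joint ranges: [-2.81, 2.81], [-0.39, 2.02], [-1.27, 1.25], [0.06, 2.57], [-1.19, 4.33], [0.19, 2], [-2.82, 2.82]. Speed limits (rad/s): [1.89, 1.89, 2.39, 2.39, 3.01, 3.01, 3.01].

### API

Orientations are given as a unit quaternion [w, x, y, z].
In Python, from workcell import arm gives the robot as it stands.
- The arm moves only by the tool move_arm, never from a script. Its arguments are lists of equal length, an entry for each row: "dp": the shift along the tool's x, y, z scaled (see below), a list of three; "yaw": the turn about the tool's z scaled (see below); "hand": the opening, from 0 (shut) to 1 (fully open). In form: {"dp": [[x, y, z], ...], "yaw": [yaw, ...], "hand": [hand, ...]}. A call has 1 to 12 rows; each row is the pose to reach, as a shift and turn from the pose commanded when the call began, along the tool's axes at that moment, turning the shorter way round; what a row does not reach only later rows make up. The controller multiplies each number of a shift by 0.8 m and each number of a turn by 360 degrees. A row lasts 1/8 s, in which the tool goes at most 62.5 mm and 10.7 degrees, less where a joint would pass 70% of its speed; a pose out of reach is approached as far as the arm can. A call with a number of a shift or a turn outside -1 to 1 is refused whole. A call with a gripper value outside its range is refused whole. The fingers move at their own pace and stop on an object; the grip force is fixed at half the most. Time passes only in rows, so rows that repeat a pose let the fingers close. It gives the time, the measured TCP pose, the force and the opening at its end, in the units of the state.
- arm.get_state(): the state, without advancing time (a new reading comes with each control period).
- arm.capture(name): name is "scene" or "top" or "wrist"; returns a dict with "color" (384x512x3 uint8, red, green, blue), "range_z" (384x512 float32, m along the optical axis (not along the pixel's ray), 0 where there is no reading), "fx", "fy", "cx", "cy" (pixels), "distortion" ([k1, k2, p1, p2, k3] as OpenCV has them; the pictures are not rectified), "R" (3x3) and "t" (3): a world point X has camera coordinates R X + t; the wrist camera has in their place "mount" (4x4, takes a point from camera to tool coordinates, whose origin is the TCP and whose axes are the flange's). Camera axes: x right, y down, z forward; pixel columns grow to the right and rows downward; lengths in m; the calibration is good to about 2 mm. A picture is of the moment at which its call begins: read the wrist's pose just before it.
- arm.close_job(): hands the job in, once; it reports no verdict.
Trained networks look in a picture, given as the dict that the camera call returned (one of the last four; its "shot" number tells which), for a name from the list of things; names that differ only in an ending like _2 or _b are one class to them, and where a whole thing is asked for, a point or a joint stands for the part that bears it (a point fixed in the world has none). Each returns a list of dicts, best first, with "p" (0 to 1); they miss things now and then, are a little off and sometimes report something else, mostly with a low value. They report only what shows in the picture. A call takes as long as a camera call. They do not tell look-alikes from the thing itself.
- arm.cut_out(name, picture): "pixels" (384x512 bool, what is visible of it) and "position" ([column, row] in pixels, amid what is visible of it).
- arm.landmark_of(name, picture): "position" ([column, row] in pixels: a listed point, or the origin of a listed thing).
The state is a dict: "t": time; "joint_positions": joint angles; "qd": joint speeds; "joint_efforts": joint torques, N m; "tcp_pos": TCP position; "tcp_rot": TCP orientation; "contact_force": force on the tool from outside, world axes, zero at the start; "torque": the same for the moment, N m; "grip_width": opening from 0.0 (shut) to 1.0 (fully open).
Only numpy, scipy, OpenCV 4.12 (cv2) and the standard library are available. Lean on these libraries where they do the work, as an engineer would, in place of code of your own. Each camera call takes 0.05 s, during which the arm holds its last target.

## Working session

There is one attempt and no reset: what is moved stays moved. The work goes in short steps, Python scripts to look and compute and a tool call to move; the robot and the scene stay as the last step left them, time stands still between calls to the robot, and variables do not carry over. Pictures are saved under pics/ and viewed, and the job is handed in when it is done.

Besides the shell and the picture viewer there is one more tool, called after "Request:" by a JSON object that holds its "name" and its "arguments". move_arm: Moves the arm, as the interface text tells. Shifts and turns lie within -1 to 1; 1 stands for 0.8 m of shift or 360 degrees of turn. Its arguments: {"type":"object","properties":{"dp":{"type":"array","items":{"type":"array","items":{"type":"number","minimum":-1,"maximum":1}}},"yaw":{"type":"array","items":{"type":"number","minimum":-1,"maximum":1}},"hand":{"type":"array","items":{"type":"number"}}},"required":["dp","yaw","hand"]}

```bash
mkdir -p pics; ls; cat > h.py <<'E'
import numpy as np, cv2, pickle
from workcell import arm
def save(n,im,scale=1.5):
    im=cv2.resize(im,None,fx=scale,fy=scale,interpolation=cv2.INTER_CUBIC)
    cv2.imwrite('pics/'+n,im[:,:,::-1])
def K(c): return np.array([[c['fx'],0,c['cx']],[0,c['fy'],c['cy']],[0,0,1.]])
def q2R(q):
    from scipy.spatial.transform import Rotation as R
    return R.from_quat([q[1],q[2],q[3],q[0]]).as_matrix()
def ext(c,st=None):
    if 'R' in c: return np.array(c['R']),np.array(c['t'])
    M=np.array(c['mount']); T=np.eye(4);T[:3,:3]=q2R(st['tcp_rot']);T[:3,3]=st['tcp_pos']
    W=np.linalg.inv(T@M); return W[:3,:3],W[:3,3]
def rays(c,px,st=None):
    R,t=ext(c,st); u=cv2.undistortPoints(np.array(px,float).reshape(-1,1,2),K(c),np.array(c['distortion'])).reshape(-1,2)
    d=np.c_[u,np.ones(len(u))]@R  # R^T d
    return -R.T@t,d
def atz(c,px,z,st=None):
    o,d=rays(c,px,st); return o+d*((z-o[2])/d[:,2:3])
def cloud(c,st=None):
    h,w=c['range_z'].shape; v,u=np.mgrid[:h,:w]
    o,d=rays(c,np.c_[u.ravel(),v.ravel()],st)
    return (o+d*c['range_z'].reshape(-1,1)).reshape(h,w,3)
def proj(c,X,st=None):
    R,t=ext(c,st); p,_=cv2.projectPoints(np.array(X,float).reshape(-1,1,3),cv2.Rodrigues(R)[0],t,K(c),np.array(c['distortion'])); return p.reshape(-1,2)
E
python3 - <<'E'
from h import *
st=arm.get_state(); print(st)
for n in ['scene','top','wrist']:
    c=arm.capture(n); save(n+'0.png',c['color']); pickle.dump((c,st),open(n+'0.pkl','wb'))
    for nm in ['cover','filter_holder','tray','cover_bar','lug_pocket']:
        print(n,nm,[(np.round(r['position']),round(r['p'],2)) for r in arm.landmark_of(nm,c)][:5])
E
```

```text
pics
{'t': 0.0, 'joint_positions': array([ 1.30751052,  0.41795617, -0.01030756,  1.61414796,  0.00470609,
        1.11069381, -0.0530199 ]), 'qd': array([ 0.00043871, -0.00017214, -0.00137086,  0.00185021, -0.00083633,
       -0.00032387, -0.0012067 ]), 'joint_efforts': array([ 1.99381329e-04, -8.51231003e+01,  6.39198516e-01, -4.25981712e+01,
       -4.87307576e-02,  1.86935702e-02,  1.42294225e-04]), 'tcp_pos': array([ 0.1373917 , -0.60934011,  0.2048474 ]), 'tcp_rot': array([-5.80212864e-04,  9.93857777e-01,  1.10663315e-01, -1.11424164e-04]), 'contact_force': array([-1.06428038, -0.12447327,  0.05883803]), 'torque': array([0.00144693, 0.00073756, 0.04346922]), 'grip_width': 0.9988579708056833}
scene cover [(array([228., 242.]), 0.93), (array([304., 208.]), 0.65), (array([211., 232.]), 0.18)]
scene filter_holder [(array([230., 251.]), 0.74)]
scene tray [(array([278., 223.]), 0.8), (array([278., 191.]), 0.21)]
scene cover_bar [(array([307., 191.]), 0.88), (array([225., 223.]), 0.59)]
scene lug_pocket [(array([210., 235.]), 0.74), (array([189., 242.]), 0.55)]
top cover [(array([313., 219.]), 0.8), (array([193., 203.]), 0.6)]
top filter_holder [(array([197., 207.]), 0.94)]
top tray [(array([265., 216.]), 0.68)]
top cover_bar [(array([318., 216.]), 0.67), (array([191., 205.]), 0.56)]
top lug_pocket [(array([189., 192.]), 0.79)]
wrist cover []
wrist filter_holder []
wrist tray []
wrist cover_bar []
wrist lug_pocket []
```

View pics/scene0.png

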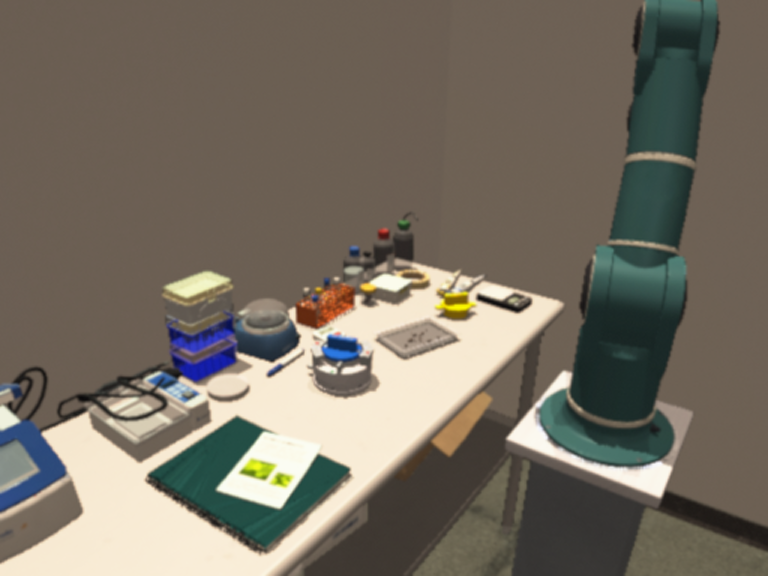

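View pics/top0.png

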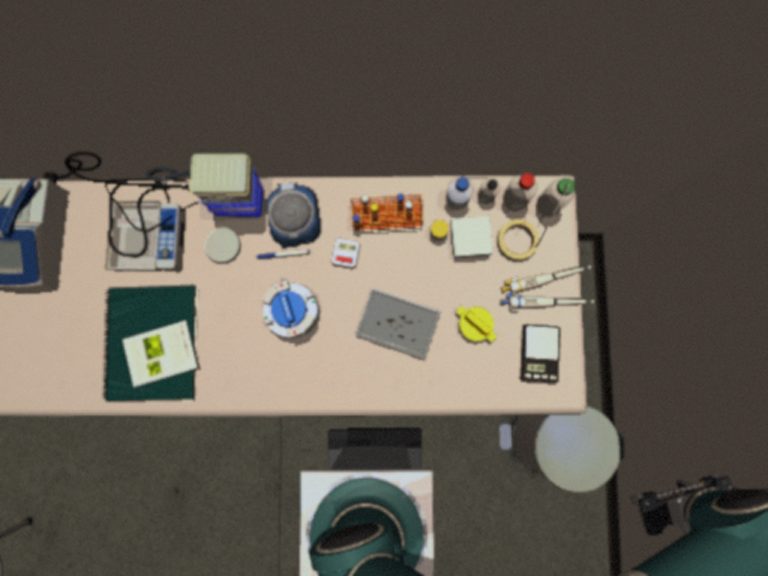

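Candidates for the cover are the blue one in the holder, top px (193,205), scene px (228,232), and the yellow look-alike loose on the table, top px (318,216), scene px (305,203). I choose the blue one. Next a close crop and the measurements.

```bash
python3 - <<'E'
from h import *
c,_=pickle.load(open('top0.pkl','rb')); s,_=pickle.load(open('scene0.pkl','rb'))
a=cv2.resize(c['color'][170:250,155:305],None,fx=5,fy=5,interpolation=cv2.INTER_CUBIC); cv2.imwrite('pics/topcrop.png',a[:,:,::-1])
b=cv2.resize(s['color'][200:275,190:320],None,fx=6,fy=6,interpolation=cv2.INTER_CUBIC); cv2.imwrite('pics/scenecrop.png',b[:,:,::-1])
for n,c in(('top',c),('scene',s)):
    P=cloud(c); hsv=cv2.cvtColor(c['color'],cv2.COLOR_RGB2HSV)
    v,u=np.mgrid[:384,:512]
    box=(abs(u-193)<20)&(abs(v-205)<20) if n=='top' else (abs(u-228)<25)&(abs(v-235)<25)
    m=box&(hsv[...,0]>95)&(hsv[...,0]<125)&(hsv[...,1]>150)&(c['range_z']>0)
    Q=P[m]; print(n,m.sum(),Q.mean(0),Q.min(0),Q.max(0))
    for lo,hi in((.06,.09),(.095,.12)):
        q=Q[(Q[:,2]>lo)&(Q[:,2]<hi)]
        if len(q)>5:
            w,V=np.linalg.eigh(np.cov(q[:,:2].T)); print(lo,len(q),q.mean(0),(q[:,:2].max(0)+q[:,:2].min(0))/2,np.median(q[:,2]),np.degrees(np.arctan2(V[1,1],V[0,1])),np.sqrt(w))
    print('table z',np.median(P[260:270,220:235,2]) if n=='top' else '')
    if n=='top':
        for box in [(235,300,190,242)]:
            sub=P[box[2]:box[3],box[0]:box[1]]; mm=(sub[...,2]>.006)&(sub[...,2]<.04)
            pts=sub[mm][:,:2].astype(np.float32); print('tray',len(pts),cv2.minAreaRect(pts*1000), np.median(sub[mm][:,2]))
        r=arm.get_state()
    print(c['fx'],-np.array(c['R']).T@c['t'])
E
```

```text
top 309 [0.53698719 0.18052608 0.08288746] [0.49956138 0.14230699 0.07029994] [0.57903574 0.21861192 0.11192131]
0.06 266 [0.53790557 0.18038367 0.07932364] [0.53929856 0.18045945] 0.07949096649081211 99.26511520376248 [0.01915663 0.02211373]
0.095 39 [0.53009665 0.18159304 0.10622858] [0.53601148 0.18049227] 0.1071342381597582 -160.62266333396036 [0.00571493 0.02175811]
table z 0.0003330428362520177
tray 630 ((505.45343017578125, -85.10721588134766), (233.88198852539062, 190.70828247070312), 88.64332580566406) 0.016943972141368224
383.58422013799265 [ 0.39331191 -0.05839806  1.43350182]
scene 288 [0.5286896  0.19726907 0.08535129] [0.49439442 0.14879002 0.07044122] [0.572604   0.22759116 0.10745324]
0.06 202 [0.5272085  0.20055124 0.07975678] [0.53349921 0.18819059] 0.07892732520828333 -153.5336332315307 [0.01282683 0.02036031]
0.095 57 [0.53298024 0.18983148 0.10139378] [0.53383998 0.18744844] 0.10093354934271093 -163.16492180307802 [0.0018838  0.01817062]
table z 
404.68665719936195 [-0.19596303  1.08683389  0.72163212]
```

View pics/topcrop.png

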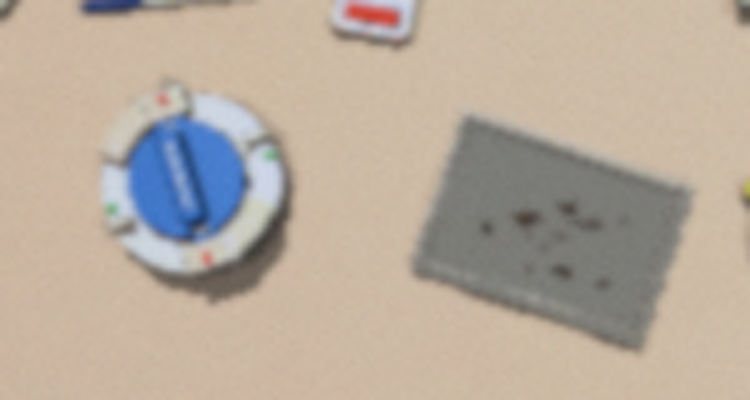

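View pics/scenecrop.png

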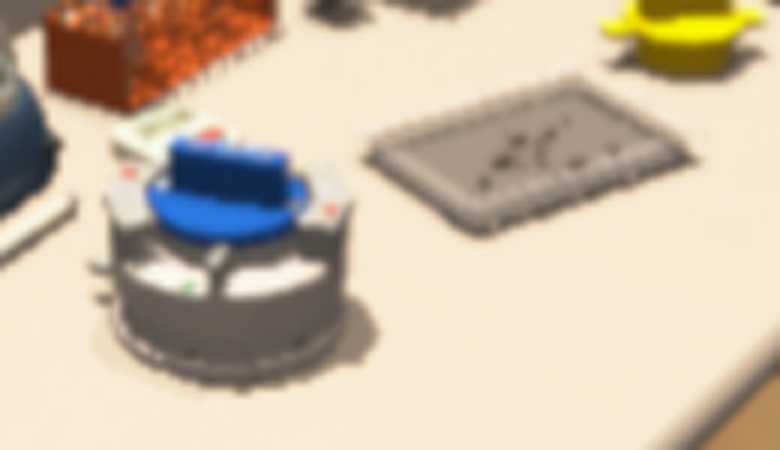

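The crop shows the blue cover with its bar pointing at the two red-marked lugs, which is the right one. Now I work out the first move, to a wrist view above it.

```bash
cat >> h.py <<'E'
def need(tgt,ang,st):
    R=q2R(st['tcp_rot']); d=R.T@(np.array(tgt)-st['tcp_pos'])/.8
    cur=np.degrees(np.arctan2(R[1,0],R[0,0])); y=-((ang-cur+180)%360-180)/360
    return np.round(d,4),round(y,4),round(cur,2)
E
python3 - <<'E'
from h import *
c,st=pickle.load(open('wrist0.pkl','rb')); print(np.round(c['mount'],3),c['fx'])
print(q2R(st['tcp_rot']).round(4))
for p in [(0.42,-.35,.30),(.5,-.05,.30),(.52,.16,.28)]: print(need(p,17,st))
c,_=pickle.load(open('top0.pkl','rb'));P=cloud(c)
sub=P[185:245,230:300];mm=(sub[...,2]>.006)&(sub[...,2]<.03)
l,lab,stt,cen=cv2.connectedComponentsWithStats(mm.astype(np.uint8)); i=1+np.argmax(stt[1:,4]); pts=(sub[lab==i][:,:2]*1000).astype(np.float32);print(len(pts),cv2.minAreaRect(pts))
s,_=pickle.load(open('scene0.pkl','rb'))
# tray corners by hand from top crop (x/5+155, y/5+170)
co=np.array([[470,115],[692,190],[640,350],[415,270]])/5+[155,170]
A=atz(c,co,.018); print(A.round(3), A.mean(0), np.linalg.norm(A[1]-A[0]),np.linalg.norm(A[2]-A[1]))
co=np.array([[368,158],[580,78],[692,155],[482,235]])/6+[190,200]
A=atz(s,co,.018); print(A.round(3), A.mean(0))
E
```

```text
[[ 0.    -0.964 -0.266  0.077]
 [ 1.    -0.     0.001  0.001]
 [-0.001 -0.266  0.964 -0.179]
 [ 0.     0.     0.     1.   ]] 301.6879591656784
[[ 9.755e-01  2.200e-01 -3.000e-04]
 [ 2.200e-01 -9.755e-01  1.100e-03]
 [-1.000e-04 -1.200e-03 -1.000e+00]]
(array([ 0.4159, -0.2387, -0.1187]), np.float64(-0.0119), np.float64(12.71))
(array([ 0.5959, -0.5825, -0.1183]), np.float64(-0.0119), np.float64(12.71))
(array([ 0.6781, -0.833 , -0.093 ]), np.float64(-0.0119), np.float64(12.71))
501 ((510.6861877441406, -74.917236328125), (190.48501586914062, 134.26580810546875), 70.57470703125)
[[ 0.589 -0.02   0.018]
 [ 0.532 -0.185  0.018]
 [ 0.415 -0.144  0.018]
 [ 0.474  0.02   0.018]] [ 0.50270433 -0.0822795   0.018     ] 0.17398646505124493 0.1241690965515367
[[ 0.563  0.013  0.018]
 [ 0.517 -0.161  0.018]
 [ 0.405 -0.111  0.018]
 [ 0.456  0.05   0.018]] [ 0.48528997 -0.0523905   0.018     ]
```

```bash
python3 - <<'E'
from h import *
st=arm.get_state()
for p in [(0.42,-.35,.30),(.53,-.07,.30)]: print(need(p,17,st))
E
```

```text
(array([ 0.4159, -0.2389, -0.1182]), np.float64(-0.0119), np.float64(12.71))
(array([ 0.627 , -0.5501, -0.1182]), np.float64(-0.0119), np.float64(12.71))
```

Request:
{"name": "move_arm", "arguments": {"dp": [[0.06,-0.034,-0.03],[0.12,-0.07,-0.06],[0.18,-0.1,-0.09],[0.24,-0.14,-0.119],[0.3,-0.17,-0.119],[0.36,-0.205,-0.119],[0.416,-0.239,-0.119],[0.47,-0.32,-0.119],[0.54,-0.43,-0.119],[0.6,-0.52,-0.119],[0.628,-0.55,-0.119],[0.628,-0.55,-0.119]], "yaw": [0,0,0,0,-0.012,-0.012,-0.012,-0.012,-0.012,-0.012,-0.012,-0.012], "hand": [1,1,1,1,1,1,1,1,1,1,1,1]}}

```text
t: 2.4
tcp_pos: [0.5313, -0.0675, 0.301]
tcp_rot: [0.0, 0.989, 0.149, 0.0]
contact_force: [1.2, -1.4, -0.0]
grip_width: 0.999
```

```bash
python3 - <<'E'
from h import *
st=arm.get_state(); c=arm.capture('wrist'); save('wrist1.png',c['color']); pickle.dump((c,st),open('wrist1.pkl','wb'))
print(st['joint_positions'],need((.555,.187,.29),17,st))
for r in arm.cut_out('tray',c)[:2]: print(r['p'],r['position'])
P=cloud(c,st); print(np.isfinite(P).all(), (c['range_z']>0).mean())
E
```

```text
[ 0.45309536  0.20264007 -0.44608956  1.701629    0.09137732  1.25737429
 -1.28584811] (array([ 0.1217, -0.2954,  0.0137]), np.float64(0.0002), np.float64(17.08))
0.77 [262.0, 176.4]
True 0.9959208170572916
```

View pics/wrist1.png

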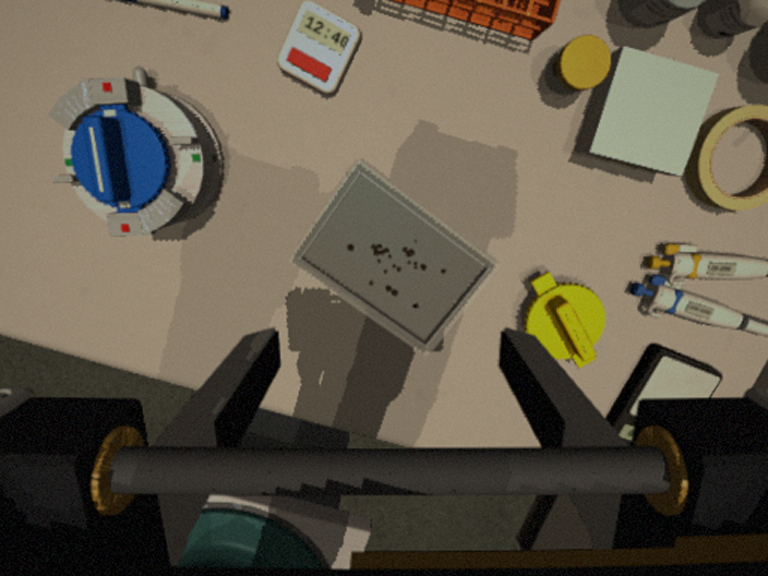

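The wrist picture shows the tray with corners at about (362,160), (495,265), (428,350) and (292,258) in the enlarged picture. The blue cover is at the upper left, (118,158). Moving on above the cover.

```bash
python3 - <<'E'
from h import *
c,st=pickle.load(open('wrist1.pkl','rb'))
A=atz(c,np.array([[362,160],[495,265],[428,350],[292,258]])/1.5,.018,st); print(A.round(3),A.mean(0),np.linalg.norm(A[1]-A[0]),np.linalg.norm(A[2]-A[1]))
print(np.degrees(np.arctan2(*(A[0]-A[1])[[1,0]])))
P=cloud(c,st); print(np.median(P[140:180,235:290,2]), [P[int(y/1.5),int(x/1.5)].round(3) for x,y in[(150,170),(72,160)]])
E
```

```text
[[ 0.598 -0.021  0.018]
 [ 0.537 -0.183  0.018]
 [ 0.426 -0.147  0.018]
 [ 0.482  0.022  0.018]] [ 0.51098583 -0.0822801   0.018     ] 0.1738640665521587 0.11772964838991111
69.46829201670485
0.001795064615925629 [array([0.539, 0.15 , 0.079]), array([0.528, 0.219, 0.079])]
```

Request:
{"name": "move_arm", "arguments": {"dp": [[0.025,-0.06,0.005],[0.05,-0.12,0.01],[0.075,-0.18,0.014],[0.1,-0.24,0.014],[0.121,-0.295,0.014],[0.121,-0.295,0.014],[0.121,-0.295,0.014]], "yaw": [0,0,0,0,0,0,0], "hand": [1,1,1,1,1,1,1]}}

```text
t: 3.38
tcp_pos: [0.5544, 0.1831, 0.2893]
tcp_rot: [0.0, 0.989, 0.148, -0.0]
contact_force: [0.4, -0.0, 0.3]
grip_width: 1.001
```

```bash
python3 - <<'E'
from h import *
st=arm.get_state(); c=arm.capture('wrist'); save('wrist2.png',c['color']); pickle.dump((c,st),open('wrist2.pkl','wb'))
print(st['tcp_pos'],st['joint_positions'],st['contact_force'])
for n in('cover','cover_bar','lug_pocket','filter_holder'): print(n,[(np.array(r['position'])*1.5,r['p']) for r in arm.landmark_of(n,c)])
E
```

```text
[0.55440841 0.18314256 0.28929816] [ 0.0828278   0.32608392 -0.57821222  1.59935996  0.1845726   1.27153965
 -1.80017073] [ 0.41350776 -0.00582787  0.30242469]
cover [(array([383.25, 258.6 ]), 0.83), (array([745.5 , 393.75]), 0.72)]
cover_bar []
lug_pocket []
filter_holder []
```

View pics/wrist2.png

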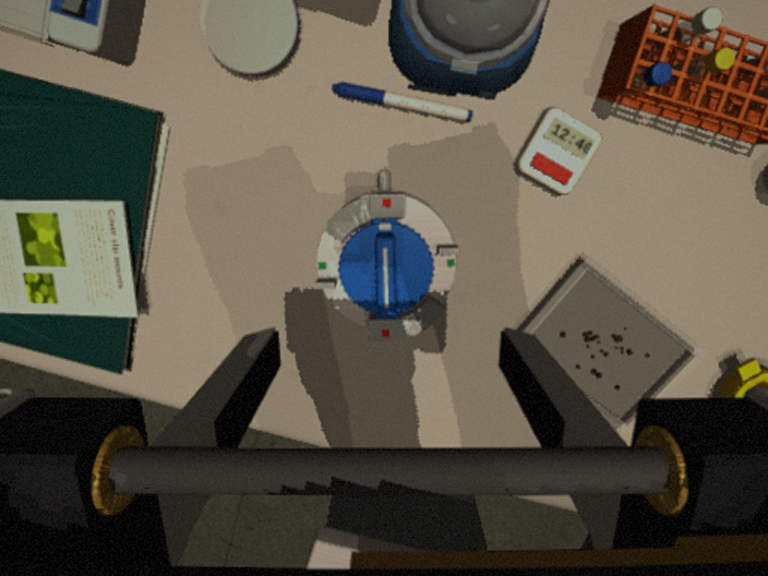

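Cover at (386,268), red marks at (387,203) and (386,333), spout up at (384,180), so the jaw direction is already square to the bar. Fitting now.

```bash
cat > meas.py <<'E'
from h import *
def meas(f):
    c,st=pickle.load(open(f,'rb')); P=cloud(c,st); hsv=cv2.cvtColor(c['color'],cv2.COLOR_RGB2HSV); R=q2R(st['tcp_rot'])
    v,u=np.mgrid[:384,:512]
    box=np.linalg.norm(P[...,:2]-[.538,.181],axis=2)<.075
    h,s,V=[hsv[...,i].astype(int) for i in range(3)]
    red=box&((h<8)|(h>172))&(s>150)&(V>80)&(P[...,2]>.06)
    n,l,stt,cen=cv2.connectedComponentsWithStats(red.astype(np.uint8))
    big=[i for i in range(1,n) if stt[i,4]>5]
    z=[np.median(P[l==i][:,2]) for i in big]
    X=[atz(c,[cen[i]],.081,st)[0] for i in big]
    print('red',[(cen[i].round(1),x.round(4),round(zz,4)) for i,x,zz in zip(big,X,z)])
    if len(X)==2: d=X[0]-X[1]; print(' mid',(X[0]+X[1])/2,'ang',np.degrees(np.arctan2(d[1],d[0])),'len',np.linalg.norm(d))
    gr=box&(h>45)&(h<90)&(s>80)&(V>40)
    n,l,stt,cen=cv2.connectedComponentsWithStats(gr.astype(np.uint8)); g=[i for i in range(1,n) if stt[i,4]>4]
    zg=[np.median(P[l==i][:,2]) for i in g]; X=[atz(c,[cen[i]],np.median(zg),st)[0] for i in g]; print('green',[x.round(4) for x in X])
    if len(X)==2: print(' mid',(X[0]+X[1])/2)
    bl=box&(h>95)&(h<125)&(s>120)
    q=P[bl]; disc=q[(abs(q[:,2]-.079)<.006)]; hull=cv2.convexHull((disc[:,:2]*1000).astype(np.float32))
    print('disc circle',cv2.minEnclosingCircle(hull),np.median(disc[:,2]))
    bar=q[q[:,2]>.1]; print('bar',len(bar),cv2.minAreaRect((bar[:,:2]*1000).astype(np.float32)),np.median(bar[:,2]))
    print('tool x ang',np.degrees(np.arctan2(R[1,0],R[0,0])),st['tcp_pos'])
if __name__=='__main__':
    import sys; [meas(f) for f in sys.argv[1:]]
E
python3 meas.py wrist1.pkl wrist2.pkl
```

```text
red [(array([70.9, 57.6]), array([0.5953, 0.1964, 0.081 ]), np.float64(0.0809)), (array([ 83. , 151.6]), array([0.4823, 0.1631, 0.081 ]), np.float64(0.081))]
 mid [0.53879867 0.17976578 0.081     ] ang 16.39535141806671 len 0.11784690160960198
green [array([0.5573, 0.1233, 0.0554]), array([0.5197, 0.2371, 0.0554])]
 mid [0.53852765 0.18019935 0.05535711]
disc circle ((539.1896362304688, 179.71109008789062), 46.58736038208008) 0.07857919588390916
bar 715 ((539.509033203125, 179.71839904785156), (66.81143188476562, 17.702470779418945), 18.15471076965332) 0.10707304339184881
tool x ang 17.082463745386594 [ 0.53133695 -0.06753095  0.30096191]
red [(array([257.1, 134.9]), array([0.595, 0.197, 0.081]), np.float64(0.0811)), (array([256.8, 221.9]), array([0.4822, 0.1631, 0.081 ]), np.float64(0.0812))]
 mid [0.53860957 0.18007333 0.081     ] ang 16.71450906251374 len 0.11785527198347753
green [array([0.5579, 0.1233, 0.0561]), array([0.5205, 0.2372, 0.0561])]
 mid [0.5392206  0.18024546 0.05613781]
disc circle ((539.043212890625, 178.54161071777344), 46.38350296020508) 0.0791555197585452
bar 2095 ((570.5702514648438, 189.29116821289062), (103.8848876953125, 100.38123321533203), 61.43855285644531) 0.3977492275494539
tool x ang 16.992042694154122 [0.55440841 0.18314256 0.28929816]
```

```bash
python3 - <<'E'
from h import *
st=arm.get_state()
for z in(.13,.085): print(need((.5388,.1801,z),16.7,st))
E
```

```text
(array([-0.0198, -0.0022,  0.1995]), np.float64(0.0007), np.float64(16.94))
(array([-0.0198, -0.0022,  0.2557]), np.float64(0.0007), np.float64(16.94))
```

Request:
{"name": "move_arm", "arguments": {"dp": [[-0.02,-0.002,0.05],[-0.02,-0.002,0.1],[-0.02,-0.002,0.15],[-0.02,-0.002,0.18],[-0.02,-0.002,0.2],[-0.02,-0.002,0.2],[-0.02,-0.002,0.2],[-0.02,-0.002,0.2]], "yaw": [0.001,0.001,0.001,0.001,0.001,0.001,0.001,0.001], "hand": [0.4,0.4,0.4,0.4,0.4,0.4,0.4,0.4]}}

```text
t: 4.62
tcp_pos: [0.5389, 0.181, 0.1304]
tcp_rot: [-0.0, 0.989, 0.145, 0.001]
contact_force: [-0.5, -0.1, -0.1]
grip_width: 0.398
```

```bash
python3 - <<'E'
from h import *
st=arm.get_state(); print(st['tcp_pos'],st['contact_force'],st['grip_width'],need((.5388,.1801,.083),16.7,st))
c=arm.capture('wrist'); save('wrist3.png',c['color']); pickle.dump((c,st),open('wrist3.pkl','wb'))
print(proj(c,[[.5388,.1801,.109],[.5388+.034*np.cos(.2906),.1801+.034*np.sin(.2906),.109],[.5388+.058*np.cos(.2906),.1801+.058*np.sin(.2906),.081]],st)*1.5)
E
python3 meas.py wrist3.pkl
```

```text
[0.53894367 0.18103825 0.13039136] [-0.50814386 -0.13098704 -0.11757686] 0.3981123517079318 (array([-0.0006,  0.0011,  0.0592]), np.float64(-0.0001), np.float64(16.66))
[[388.40012581 330.8498122 ]
 [388.40114036 260.33111475]
 [388.39496311 201.31324864]]
red [(array([259.1, 132.6]), array([0.5955, 0.1969, 0.081 ]), np.float64(0.0812)), (array([258.4, 273.2]), array([0.4825, 0.1637, 0.081 ]), np.float64(0.0812))]
 mid [0.53900831 0.18032444 0.081     ] ang 16.383138124401412 len 0.11782668356651776
green [array([0.558 , 0.1237, 0.056 ]), array([0.5203, 0.2373, 0.056 ])]
 mid [0.53918263 0.18049882 0.05604805]
disc circle ((538.127197265625, 180.35006713867188), 46.879791259765625) 0.07908205519134623
bar 2810 ((563.3750610351562, 179.564697265625), (82.35421752929688, 94.0698471069336), 58.54745864868164) 0.10861043661706905
tool x ang 16.65931913678185 [0.53894367 0.18103825 0.13039136]
```

View pics/wrist3.png

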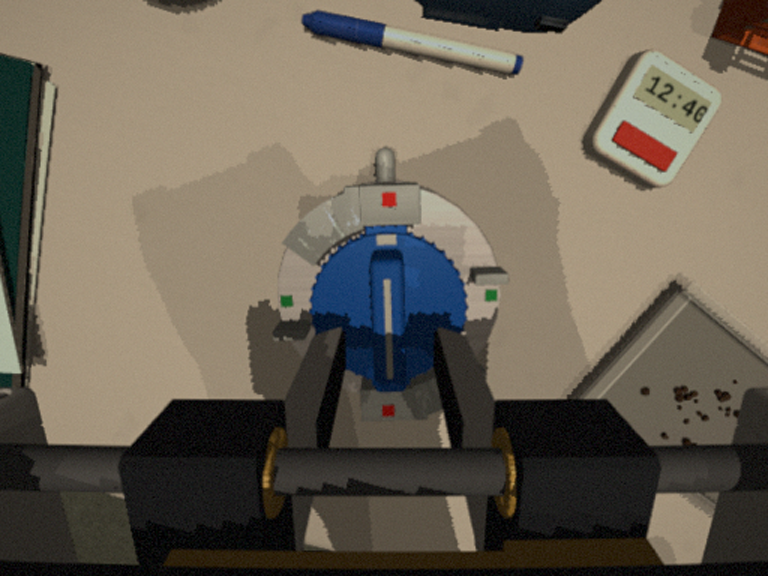

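The bar, at about (388,320), lies midway between the fingers and is square to the jaws. Going down to just above the disc, then gripping.

Request:
{"name": "move_arm", "arguments": {"dp": [[0,0.001,0.03],[0,0.001,0.05],[0,0.001,0.06],[0,0.001,0.06],[0,0.001,0.06],[0,0.001,0.06],[0,0.001,0.06],[0,0.001,0.06]], "yaw": [0,0,0,0,0,0,0,0], "hand": [0.4,0.4,0.4,0.4,0.1,0.1,0.1,0.1]}}

```text
t: 5.68
tcp_pos: [0.5387, 0.1809, 0.0819]
tcp_rot: [-0.0, 0.989, 0.145, 0.0]
contact_force: [-2.0, 4.6, 6.5]
grip_width: 0.17
```

Request:
{"name": "move_arm", "arguments": {"dp": [[0,0,0.003],[0,0,0.006],[0,0,0.009],[0,0,0.009],[0,0,0.009]], "yaw": [0,0,0,0,0], "hand": [0.05,0.05,0.05,0.05,0.05]}}

```text
t: 6.3
tcp_pos: [0.5388, 0.1809, 0.0749]
tcp_rot: [-0.0, 0.989, 0.145, 0.0]
contact_force: [-3.5, 4.2, 8.4]
grip_width: 0.17
```

Request:
{"name": "move_arm", "arguments": {"dp": [[0,0,0.002],[0,0,0.004],[0,0,0.004],[0,0,0.004]], "yaw": [0,0,0,0], "hand": [0.05,0.05,0.05,0.05]}}

```text
t: 6.8
tcp_pos: [0.5388, 0.181, 0.0718]
tcp_rot: [-0.0, 0.989, 0.145, 0.0]
contact_force: [-4.2, 4.4, 11.2]
grip_width: 0.17
```

```bash
python3 - <<'E'
from h import *
st=arm.get_state(); print(st['tcp_pos'],st['contact_force'],st['grip_width'])
c=arm.capture('wrist'); save('wrist4.png',c['color']); pickle.dump((c,st),open('wrist4.pkl','wb'))
P=cloud(c,st); hsv=cv2.cvtColor(c['color'],cv2.COLOR_RGB2HSV)
b=(hsv[...,0]>95)&(hsv[...,0]<125)&(hsv[...,1]>120)&(np.linalg.norm(P[...,:2]-[.539,.18],axis=2)<.06)
print(np.histogram(P[b][:,2],bins=np.arange(.05,.12,.002)))
E
python3 meas.py wrist4.pkl
```

```text
[0.538838   0.18095185 0.07179429] [-4.19586901  4.41758067 11.19081392] 0.169560000042568
(array([   0,    0,    2,    0,    0,   14,   41,  182,  582, 5063,  218,
         21,   21,   20,   23,   19,   23,   23,   27,   27,   24,   32,
        215, 1562,  723,   15,    4,    1,    2,    1,    5,   10,    1,
          1]), array([0.05 , 0.052, 0.054, 0.056, 0.058, 0.06 , 0.062, 0.064, 0.066,
       0.068, 0.07 , 0.072, 0.074, 0.076, 0.078, 0.08 , 0.082, 0.084,
       0.086, 0.088, 0.09 , 0.092, 0.094, 0.096, 0.098, 0.1  , 0.102,
       0.104, 0.106, 0.108, 0.11 , 0.112, 0.114, 0.116, 0.118]))
red [(array([258.7, 140.7]), array([0.5955, 0.1972, 0.081 ]), np.float64(0.081))]
green [array([0.5581, 0.1235, 0.0559]), array([0.522 , 0.2378, 0.0559])]
 mid [0.54000507 0.18067663 0.05588354]
disc circle ((568.6593627929688, 189.50296020507812), 7.92844295501709) 0.07966786471685776
bar 1104 ((547.324462890625, 191.12002563476562), (46.25822067260742, 120.53765869140625), 17.143190383911133) 0.19197005484092305
tool x ang 16.710883924373682 [0.538838   0.18095185 0.07179429]
```

View pics/wrist4.png

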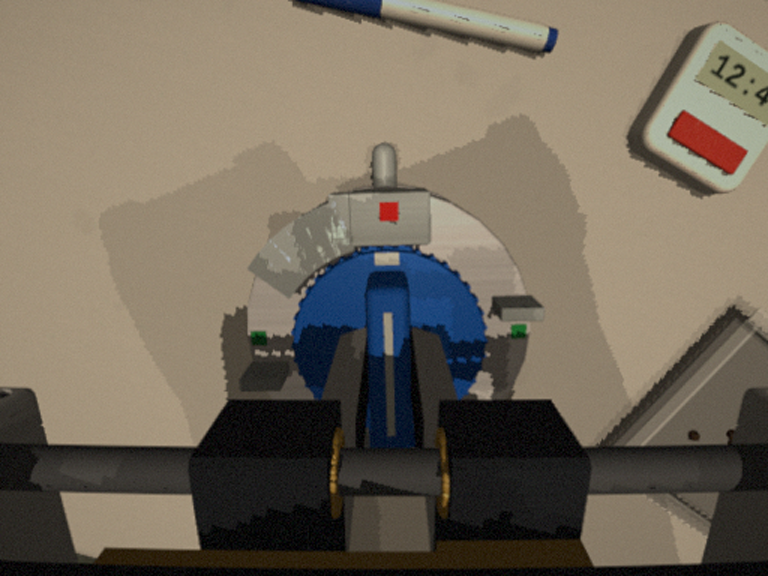

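The bar is gripped and the disc reads 0.069, so the cover is down about 10 mm, close to the hard stop at 11. I ease up 1.6 mm and turn counter-clockwise, which is negative tool yaw.

Request:
{"name": "move_arm", "arguments": {"dp": [[0,0,-0.002],[0,0,-0.002],[0,0,-0.002],[0,0,-0.002],[0,0,-0.002],[0,0,-0.002],[0,0,-0.002],[0,0,-0.002],[0,0,-0.002],[0,0,-0.002]], "yaw": [0,-0.015,-0.03,-0.045,-0.06,-0.075,-0.09,-0.1,-0.1,-0.1], "hand": [0.05,0.05,0.05,0.05,0.05,0.05,0.05,0.05,0.05,0.05]}}

```text
t: 8.1
tcp_pos: [0.5397, 0.1801, 0.0735]
tcp_rot: [0.0, 0.896, 0.443, 0.001]
contact_force: [0.5, -0.3, 9.9]
grip_width: 0.168
```

```bash
python3 - <<'E'
from h import *
st=arm.get_state(); print(st['tcp_pos'],st['contact_force'],st['torque'],st['grip_width'],need((.5390,.1803,.0732),106.6,st),st['joint_positions'])
E
```

```text
[0.53967449 0.18008402 0.07348126] [ 0.53134383 -0.26073252  9.88804996] [-0.01381297 -0.10811023 -0.0200844 ] 0.1678109531286199 (array([-0.0003, -0.0008,  0.0004]), np.float64(-0.1499), np.float64(52.64)) [ 0.12682544  0.56486294 -0.65167315  1.84712902  0.43762713  0.87489271
 -1.3884802 ]
```

The turn is smooth, with low side forces and the cover still pressed. Turning on to 90°.

Request:
{"name": "move_arm", "arguments": {"dp": [[0,0,0],[0,0,0],[0,0,0],[0,0,0],[0,0,0],[0,0,0],[0,0,0],[0,0,0],[0,0,0],[0,0,0],[0,0,0],[0,0,0]], "yaw": [-0.015,-0.03,-0.045,-0.06,-0.075,-0.09,-0.105,-0.12,-0.135,-0.147,-0.147,-0.147], "hand": [0.05,0.05,0.05,0.05,0.05,0.05,0.05,0.05,0.05,0.05,0.05,0.05]}}

```text
t: 9.6
tcp_pos: [0.5396, 0.1801, 0.0734]
tcp_rot: [0.001, 0.605, 0.796, 0.001]
contact_force: [-0.2, 0.3, 10.3]
grip_width: 0.169
```

```bash
python3 - <<'E'
from h import *
st=arm.get_state(); print(st['tcp_pos'],st['contact_force'],st['torque'],st['grip_width'],need((.5390,.1803,.0732),106.6,st),st['joint_positions'])
c=arm.capture('wrist'); save('wrist5.png',c['color']); pickle.dump((c,st),open('wrist5.pkl','wb'))
E
```

```text
[0.53959214 0.18014392 0.07340071] [-0.18783427  0.34239913 10.26530753] [ 0.09980004 -0.24005344 -0.01829938] 0.16921386202220107 (array([ 0.0004, -0.0007,  0.0002]), np.float64(-0.0029), np.float64(105.55)) [ 0.27106013  0.63938638 -0.85967256  1.8427263   0.59605423  0.93760783
 -0.588297  ]
```

View pics/wrist5.png

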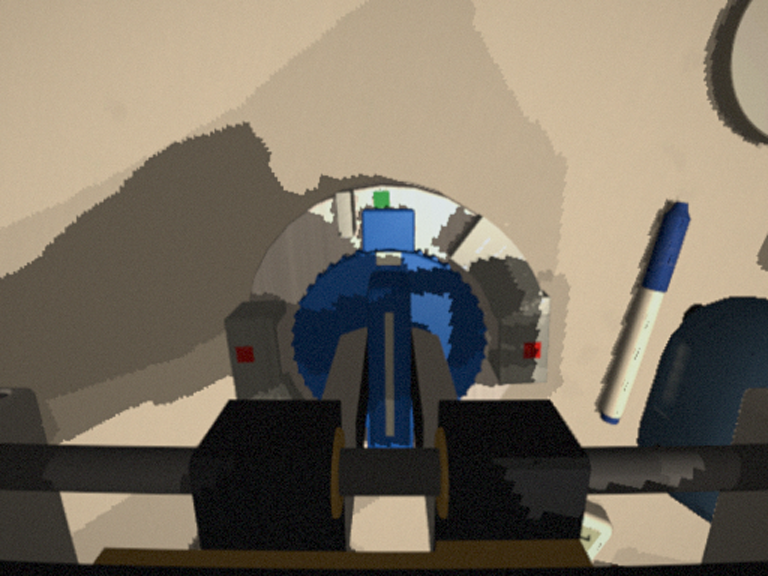

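The ear, at about (388,230), is clear of both lugs and sits at the green mark. Lifting straight up.

Request:
{"name": "move_arm", "arguments": {"dp": [[0,0,-0.01],[0,0,-0.02],[0,0,-0.035],[0,0,-0.055],[0,0,-0.08],[0,0,-0.11],[0,0,-0.14],[0,0,-0.15],[0,0,-0.15],[0,0,-0.15]], "yaw": [0,0,0,0,0,0,0,0,0,0], "hand": [0.05,0.05,0.05,0.05,0.05,0.05,0.05,0.05,0.05,0.05]}}

```text
t: 10.9
tcp_pos: [0.5383, 0.1799, 0.1919]
tcp_rot: [-0.0, 0.605, 0.796, -0.0]
contact_force: [-0.1, 0.1, -2.4]
grip_width: 0.167
```

```bash
python3 - <<'E'
from h import *
st=arm.get_state(); print(st['tcp_pos'],st['contact_force'],st['torque'],st['grip_width'],need((.5110,-.0823,.19),106,st),st['joint_positions'])
for n in('wrist','scene'):
    c=arm.capture(n); save(n+'6.png',c['color'] if n=='wrist' else cv2.resize(c['color'][150:290,170:350],None,fx=3,fy=3,interpolation=cv2.INTER_CUBIC),1.4); pickle.dump((c,st),open(n+'6.pkl','wb'))
E
```

```text
[0.53833864 0.17991801 0.19192081] [-0.07019777  0.06658663 -2.38216745] [-0.02000414 -0.1608887  -0.00065226] 0.1670414384817071 (array([-0.3065, -0.121 ,  0.0025]), np.float64(-0.0011), np.float64(105.59)) [ 0.35858066  0.49761116 -0.96970287  1.74948401  0.44854288  1.13630916
 -0.47775836]
```

View pics/wrist6.png

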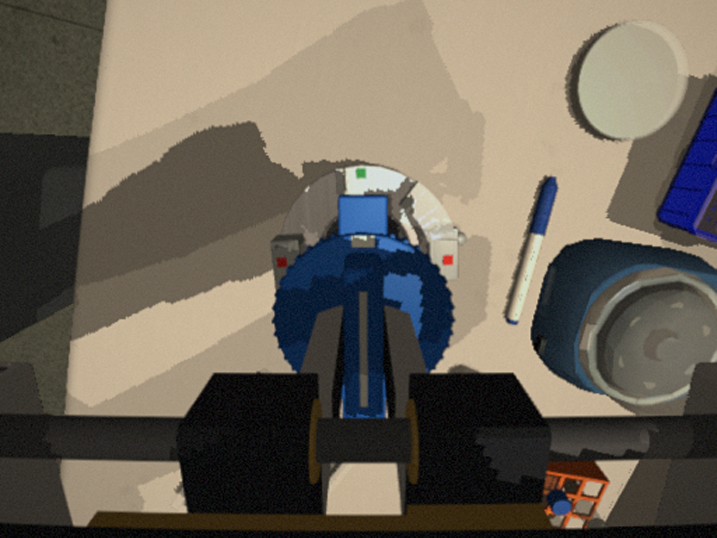

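View pics/scene6.png

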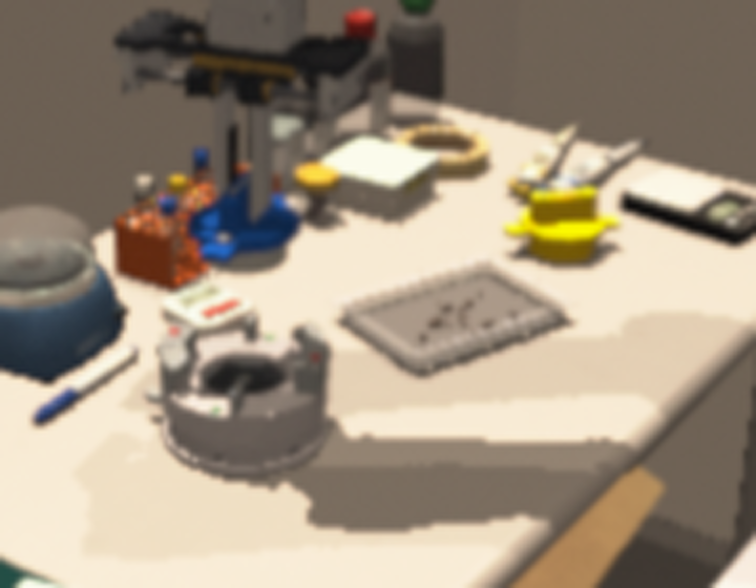

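The cover came off cleanly. The holder is empty, and the wrist carries 2.4 N, which matches the 0.25 kg. Carrying it to the tray.

Request:
{"name": "move_arm", "arguments": {"dp": [[-0.03,-0.012,0],[-0.08,-0.032,0],[-0.13,-0.051,0],[-0.18,-0.071,0],[-0.23,-0.091,0],[-0.28,-0.11,0],[-0.3,-0.118,0],[-0.3065,-0.121,0],[-0.3065,-0.121,0],[-0.3065,-0.121,0]], "yaw": [0,0,0,0,0,0,0,0,0,0], "hand": [0.05,0.05,0.05,0.05,0.05,0.05,0.05,0.05,0.05,0.05]}}

```text
t: 12.25
tcp_pos: [0.5115, -0.0807, 0.1927]
tcp_rot: [-0.0, 0.604, 0.797, 0.0]
contact_force: [-0.1, 0.8, -1.7]
grip_width: 0.172
```

```bash
python3 - <<'E'
from h import *
st=arm.get_state(); print(st['tcp_pos'],st['contact_force'],st['grip_width'],need((.5110,-.0823,.06),105.6,st),st['joint_positions'])
c=arm.capture('wrist'); save('wrist7.png',c['color']); pickle.dump((c,st),open('wrist7.pkl','wb'))
P=cloud(c,st); hsv=cv2.cvtColor(c['color'],cv2.COLOR_RGB2HSV)
b=(hsv[...,0]>95)&(hsv[...,0]<125)&(hsv[...,1]>120)&(np.linalg.norm(P[...,:2]-st['tcp_pos'][:2],axis=2)<.06)
z=P[b][:,2]-st['tcp_pos'][2]; H,e=np.histogram(z,bins=np.arange(-.03,.04,.002)); print(list(zip(e.round(3),H)))
# tray corner predicted
ax=np.radians(69.5); L=np.array([np.cos(ax),np.sin(ax)]);S=np.array([-L[1],L[0]])
C=np.array([.511,-.0823]); X=[np.r_[C+a*.092*L+b*.064*S,.018] for a,b in((1,1),(1,-1),(-1,-1),(-1,1))]
print(proj(c,X,st)*1.5)
E
```

```text
[ 0.51148351 -0.08074335  0.19268485] [-0.05972397  0.82766562 -1.71021251] 0.17217156161037347 (array([-0.0018, -0.0011,  0.1659]), np.float64(0.0003), np.float64(105.69)) [ 0.9027311   0.39119913 -0.98714818  1.86797187  0.36877586  1.07952745
  0.04579163]
[(np.float64(-0.03), np.int64(0)), (np.float64(-0.028), np.int64(0)), (np.float64(-0.026), np.int64(0)), (np.float64(-0.024), np.int64(0)), (np.float64(-0.022), np.int64(0)), (np.float64(-0.02), np.int64(0)), (np.float64(-0.018), np.int64(0)), (np.float64(-0.016), np.int64(0)), (np.float64(-0.014), np.int64(0)), (np.float64(-0.012), np.int64(27)), (np.float64(-0.01), np.int64(75)), (np.float64(-0.008), np.int64(885)), (np.float64(-0.006), np.int64(434)), (np.float64(-0.004), np.int64(5020)), (np.float64(-0.002), np.int64(455)), (np.float64(0.0), np.int64(17)), (np.float64(0.002), np.int64(23)), (np.float64(0.004), np.int64(15)), (np.float64(0.006), np.int64(20)), (np.float64(0.008), np.int64(25)), (np.float64(0.01), np.int64(21)), (np.float64(0.012), np.int64(23)), (np.float64(0.014), np.int64(28)), (np.float64(0.016), np.int64(20)), (np.float64(0.018), np.int64(31)), (np.float64(0.02), np.int64(29)), (np.float64(0.022), np.int64(161)), (np.float64(0.024), np.int64(1332)), (np.float64(0.026), np.int64(995)), (np.float64(0.028), np.int64(17)), (np.float64(0.03), np.int64(13)), (np.float64(0.032), np.int64(2)), (np.float64(0.034), np.int64(0)), (np.float64(0.036), np.int64(1))]
[[391.60741115 112.36799898]
 [523.86982124 215.45289994]
 [384.99310129 387.65088387]
 [259.20569759 304.41856775]]
```

View pics/wrist7.png

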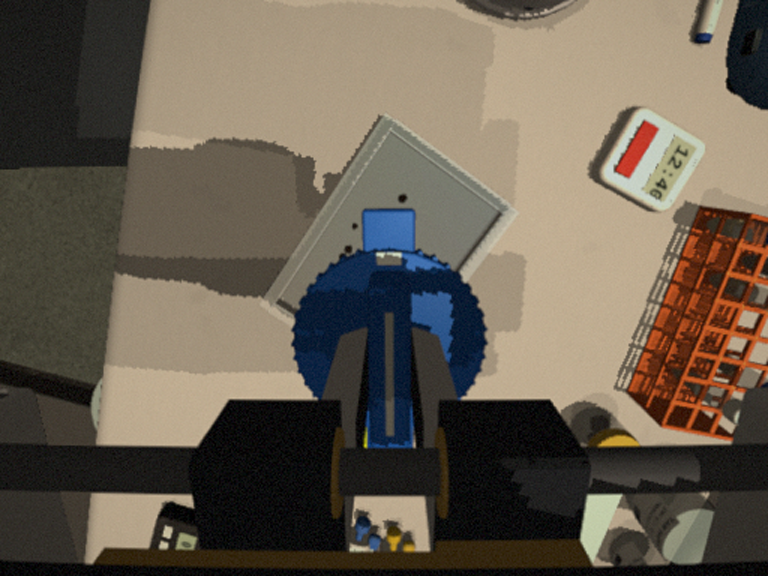

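The tray corners, observed at (384,115), (517,210) and (262,303), agree with the prediction within a few pixels. Going down to about 10 mm above the floor.

Request:
{"name": "move_arm", "arguments": {"dp": [[-0.001,-0.001,0.03],[-0.001,-0.001,0.07],[-0.001,-0.001,0.11],[-0.001,-0.001,0.15],[-0.001,-0.001,0.17],[-0.001,-0.001,0.178],[-0.001,-0.001,0.18],[-0.001,-0.001,0.18],[-0.001,-0.001,0.18]], "yaw": [0,0,0,0,0,0,0,0,0], "hand": [0.05,0.05,0.05,0.05,0.05,0.05,0.05,0.05,0.05]}}

```text
t: 13.42
tcp_pos: [0.5111, -0.0832, 0.0492]
tcp_rot: [0.0, 0.605, 0.796, 0.0]
contact_force: [-0.6, 1.5, -2.4]
grip_width: 0.167
```

```bash
python3 - <<'E'
from h import *
st=arm.get_state(); print(st['tcp_pos'],st['contact_force'],st['grip_width'],need((.5110,-.0823,.040),105.6,st))
c=arm.capture('scene'); save('scene8.png',cv2.resize(c['color'][150:290,170:350],None,fx=3,fy=3,interpolation=cv2.INTER_CUBIC),1.4)
E
```

```text
[ 0.51114648 -0.0831822   0.04924741] [-0.6303476   1.50150547 -2.40559179] 0.16698573849895518 (array([0.0011, 0.0001, 0.0116]), np.float64(-0.0001), np.float64(105.58))
```

View pics/scene8.png

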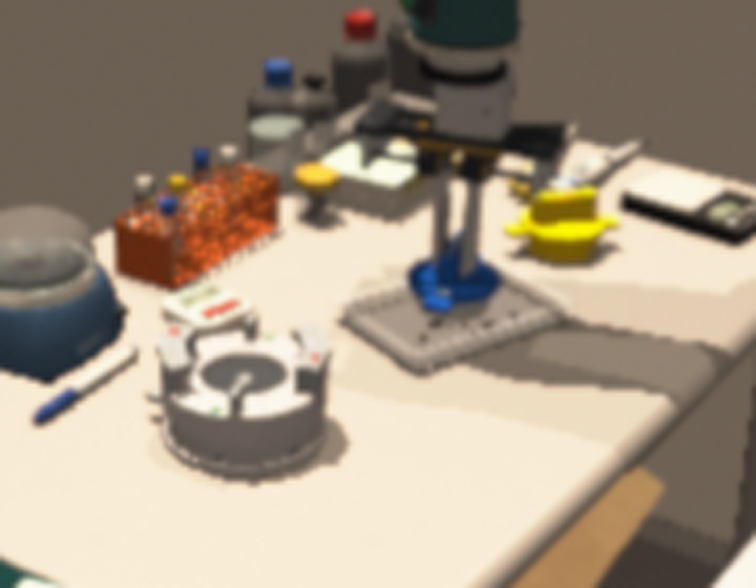

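The cover hovers inside the tray. Lowering slowly.

Request:
{"name": "move_arm", "arguments": {"dp": [[0,0,0.003],[0,0,0.006],[0,0,0.008],[0,0,0.01],[0,0,0.0115],[0,0,0.0115],[0,0,0.0115]], "yaw": [0,0,0,0,0,0,0], "hand": [0.05,0.05,0.05,0.05,0.05,0.05,0.05]}}

```text
t: 14.35
tcp_pos: [0.5108, -0.083, 0.0395]
tcp_rot: [-0.0, 0.605, 0.796, 0.0]
contact_force: [0.4, 0.3, -2.6]
grip_width: 0.168
```

Request:
{"name": "move_arm", "arguments": {"dp": [[0,0,0.001],[0,0,0.0015],[0,0,0.0015]], "yaw": [0,0,0], "hand": [0.05,0.05,0.05]}}

```text
t: 14.72
tcp_pos: [0.5108, -0.083, 0.0382]
tcp_rot: [-0.0, 0.605, 0.796, 0.0]
contact_force: [-0.4, -1.0, -2.4]
grip_width: 0.167
```

Request:
{"name": "move_arm", "arguments": {"dp": [[0,0,0.001],[0,0,0.0015],[0,0,0.0015]], "yaw": [0,0,0], "hand": [0.05,0.05,0.05]}}

```text
t: 15.1
tcp_pos: [0.5108, -0.0831, 0.0374]
tcp_rot: [0.0, 0.605, 0.796, -0.0]
contact_force: [-4.9, 0.2, 10.0]
grip_width: 0.169
```

The cover is on the floor, with the force now upward at 10 N. I relieve the preload a little, then release.

Request:
{"name": "move_arm", "arguments": {"dp": [[0,0,-0.0006],[0,0,-0.0006],[0,0,-0.0006],[0,0,-0.0006],[0,0,-0.0006],[0,0,-0.0006]], "yaw": [0,0,0,0,0,0], "hand": [0.05,0.05,0.22,0.3,0.4,0.4]}}

```text
t: 15.85
tcp_pos: [0.5108, -0.083, 0.0375]
tcp_rot: [-0.0, 0.605, 0.796, 0.0]
contact_force: [-0.1, 0.0, 0.1]
grip_width: 0.399
```

Request:
{"name": "move_arm", "arguments": {"dp": [[0,0,-0.01],[0,0,-0.03],[0,0,-0.07],[0,0,-0.12],[0,0,-0.18],[0,0,-0.22],[0,0,-0.22]], "yaw": [0,0,0,0,0,0,0], "hand": [0.4,0.4,0.4,0.4,0.4,0.4,0.4]}}

```text
t: 16.73
tcp_pos: [0.5118, -0.083, 0.2164]
tcp_rot: [0.002, 0.605, 0.796, 0.0]
contact_force: [-0.5, 0.2, -1.7]
grip_width: 0.398
```

```bash
python3 - <<'E'
from h import *
st=arm.get_state(); print(st['tcp_pos'],st['contact_force'],st['grip_width'],st['t'])
c=arm.capture('wrist'); save('wrist9.png',c['color'])
P=cloud(c,st); hsv=cv2.cvtColor(c['color'],cv2.COLOR_RGB2HSV)
b=(hsv[...,0]>95)&(hsv[...,0]<125)&(hsv[...,1]>120)&(np.linalg.norm(P[...,:2]-st['tcp_pos'][:2],axis=2)<.06)
q=P[b]; H,e=np.histogram(q[:,2],bins=np.arange(0,.09,.003)); print(list(zip(e.round(3).tolist(),H.tolist())))
d=q[abs(q[:,2]-.036)<.004]; A=np.c_[d[:,:2],np.ones(len(d))]; k=np.linalg.lstsq(A,d[:,2],rcond=None)[0]; print('tilt deg',np.degrees(np.arctan(k[:2])),'disc z',np.median(d[:,2]),cv2.minEnclosingCircle((d[:,:2]*1000).astype(np.float32)))
c=arm.capture('scene'); save('scene9.png',cv2.resize(c['color'][150:290,170:350],None,fx=3,fy=3,interpolation=cv2.INTER_CUBIC),1.4)
E
```

```text
[ 0.5117802  -0.08298048  0.21644761] [-0.50778329  0.20230052 -1.73774436] 0.3978067205996429 16.725
[(0.0, 0), (0.003, 0), (0.006, 0), (0.009, 0), (0.012, 0), (0.015, 0), (0.018, 0), (0.021, 0), (0.024, 1), (0.027, 83), (0.03, 389), (0.033, 2498), (0.036, 109), (0.039, 7), (0.042, 2), (0.045, 2), (0.048, 9), (0.051, 2), (0.054, 2), (0.057, 14), (0.06, 231), (0.063, 426), (0.066, 2), (0.069, 0), (0.072, 0), (0.075, 0), (0.078, 0), (0.081, 0), (0.084, 0)]
tilt deg [-0.04591421 -0.16116616] disc z 0.03466911263581718 ((511.8686218261719, -85.0379638671875), 54.90280532836914)
```

View pics/wrist9.png

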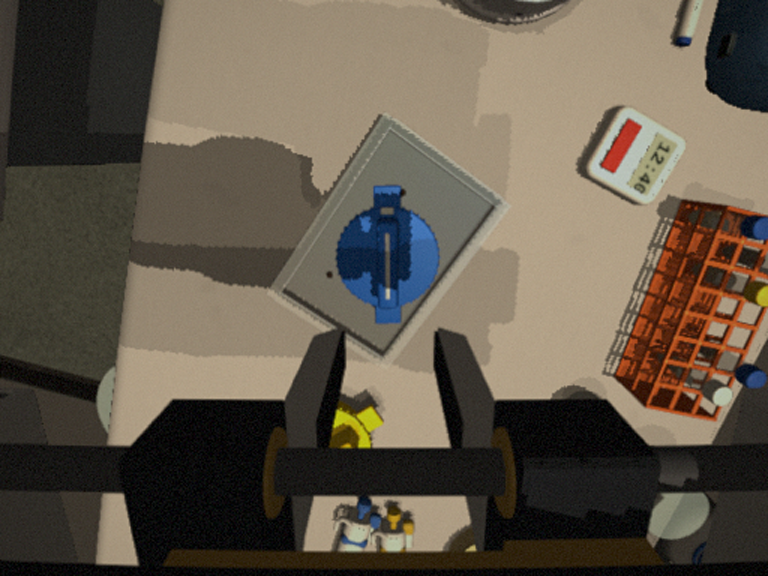

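View pics/scene9.png

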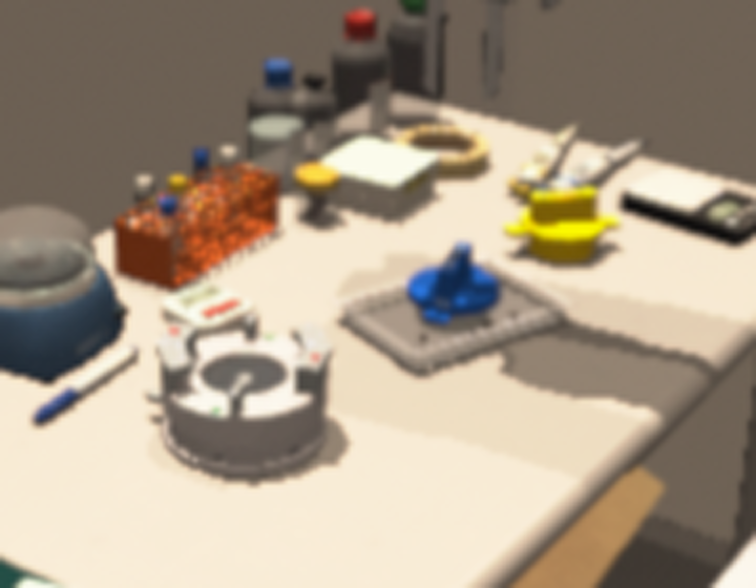

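The cover, at about (388,255), stands level in the middle of the tray: tilt under 0.2°, disc top at 0.035 m, expected 0.036 m. The bar is up, and the gripper is clear and touching nothing. Handing in.

```bash
python3 - <<'E'
from h import *
print(arm.close_job())
E
```

```text
the job is handed in; nothing more can be done
None
```

The blue cover is off the filter holder and lying flat in the clear tray with its handle bar up. I handed the job in at about 17 s of the 51 s allowed; no verdict was reported.

**What I did:**
- I gripped the bar and pressed the cover down, about 10 mm by the wrist camera, then eased back to about 8 mm.
- I turned it about 89° counter-clockwise until the ears stood at the green marks, then lifted it straight off.
- I lowered it onto the tray floor until I felt contact, took off some of the pressure, let go and backed off.

**Last checks:**
- **Cover in the tray:** it sits about mid-tray with under 0.2° of tilt. Its disc top reads 0.035 m where 0.036 m was expected, which is within calibration.
- **Gripper:** clear of everything. A -1.7 N reading right after the retreat matched nothing in contact, so I took it as an effect of the movement.
- **Forces:** the highest reading at the end of any move was about 11 N, while pressing. The touchdown on the tray read 10 N, a little firmer than intended.
- **Other things on the table:** those in the last pictures looked unmoved. I did not measure their positions, and not every one was in view.
- **Tray measurement:** the first rough tray position from the scene camera was about 3 cm off the others. I used the wrist-camera one, which held up when I looked again at the tray.

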